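Clamp a screwdriver in the tip-dressing jig

TASK

Set up the long screwdriver for having its blade dressed: lift the jig's sprung clamp bar by its knob and turn it aside, lay the screwdriver's handle in the V, and push it along until its butt presses firmly but gently home against the end stop. Then turn the bar back over the handle and lower it gently, without letting it snap down, so that it clamps the handle; leave the other things on the desk alone.

Things in the scene. Friction and masses are not known exactly. Their poses are not given: they have to be found in the camera images.
- jig: Fixed jig, axes: z up, y along the V to the end stop, x from the V to the clamp's post. Origin on the desk under the V's middle. Plate 10 mm thick, x -45 to 120, y -75 to 75 mm. Two steel V saddles (90 degrees, 68 mm wide, 12 mm thick, at y = -40 and +36 mm, tops at z = 48 mm) with a 64 mm gap between for the fingers, free down to the plate
- v_axis (a point): where the middle of the axis of a seated handle lies: x = 0, y = 0, z = 46 mm in the jig's frame; axes as the jig's
- post_axis (a point): a point on the upright axis of the clamp's post, x = +85, y = 0, z = 46 mm in the jig's frame
- end_stop: upright aluminium plate 50 mm wide, 62 mm high, fixed across the +y end of the V, with a round steel button 20 mm in diameter facing the V; rigid. Origin and axes as the jig's. Press on it with at most 25 N
- stop_face (a point): centre of the face of the stop's button, on the V's axis, y = +57.5 mm, z = 46 mm in the jig's frame; a handle pushed home touches it with its butt
- clamp: carriage of the bar, sliding up the post; z of its origin = lift, 0 to 30 mm; pulled down by 8 N (low) to 14 N (top). Its pin stands in a slot of the sleeve round the post: the bar turns only when lifted over 18 mm (aim for 23). Turned over 0.4 rad it rests on the sleeve at 18 mm. On the handle it rests at about 4 mm, pressing about 9 N; at most 25 N allowed; lower it slower than 0.3 m/s, never let it snap
- clamp_bar (a joint): angle of the bar, rad: 0 = across the V (from the post along the jig's -x), growing clockwise seen from above, towards the end stop's side, limit 1.45. Starts at 0 to 0.1. Bar 18 mm wide, 8 mm thick, 113 mm from the post's axis to its tip, rubber pad under it at 85 mm, its top 66 mm above the desk when down
- knob (a point): centre of the round black knob on top of the bar, on the post's axis: 30 mm in diameter, 24 mm high, with a 19 mm stem of 12 mm below it; 92 mm above the desk when fully down; it lifts with the carriage and turns with the bar, so it serves to lift and to turn it
- screwdriver_long: the longer of the two screwdrivers, 205 mm long, 95 g, lying on the desk; origin under the middle of its length; its y axis points from the blade to the butt. The handle is a barrel 29 mm in diameter, from y = -2 to y = +102 mm; the blade's shank is 6 mm thick
- handle_mid (a point): on the axis of its handle, y = +45 mm, near the centre of mass (where to grip it); 14.4 mm above the desk when lying
- butt (a point): centre of the butt end of its handle, on the axis, y = +102.5 mm
- screwdriver_short: shorter screwdriver, 160 mm, bystander; origin under the middle
- tape_measure: tape measure 34 x 94 x 62 mm, bystander; origin under its middle
- screw_bottle: small capped bottle, 40 mm in diameter, 68 mm high, bystander; origin under its middle

How it is judged:
By the outcome, as a careful person would: the job done as asked, in the order asked, and still so for the second after the job is handed in, with the robot touching nothing.
It also fails if it takes over 72 s, if anything falls off the work surface, if the arm or the gripper's body presses on something with over 40 N, if the wrist force passes 120 N, or if a joint passes its speed limit or range.

ROBOT

A 7-joint arm with a two-finger parallel gripper is mounted at the origin on a cart in front of the work surface, level with it; the furniture and walls round the work are solid. World frame = base frame: x ahead of the robot, y to its left, z up, the work surface at z = 0. Lengths are in m, angles in rad, forces in N, time in s.
With the tool pointing down it reaches from about 0.35 to 0.9 m from the base axis. Payload 19.9 kg.
Tool frame: the origin (TCP) lies on the centre line of the jaws, within the pads' length; the fingertips stand arm.tip_reach ahead of it and the grasp point (between the pads) is the TCP (arm.tip_reach is the distance from the TCP to the fingertips, in m); z points along the fingers, y is the line along which they close (so a half turn about z gives the same grasp; the last joint's range is limited). The gripper opens to 94 mm and grips with 3 to 60 N. Pads are 16 mm wide; open, the fingers measure 119 mm over their backs; the gripper's body (75 mm by 177 mm) begins 78 mm behind the grasp point.
Start: joints at [-0.042, 0.417, -0.01, 1.614, 0.005, 1.111, -0.053], TCP at [0.625, 0, 0.224] pointing down, gripper open.
Joint ranges: [-2.81, 2.81], [-0.39, 2.02], [-1.27, 1.25], [0.06, 2.57], [-1.19, 4.33], [0.19, 2], [-2.82, 2.82]. Speed limits (rad/s): [1.89, 1.89, 2.39, 2.39, 3.01, 3.01, 3.01].

INTERFACE

Orientations are given as a unit quaternion [x, y, z, w].
In Python, from station import arm, vision, spotter gives the robot as it stands.
- The arm moves only by the tool play_rows, never from a script. Its arguments are lists of equal length, an entry for each row: "jaw": the opening, from 0 (shut) to 1 (fully open); "delta_pos": the shift along the tool's x, y, z scaled (see below), a list of three; "turn": the turn, a rotation vector about the tool's x, y, z scaled (see below), a list of three. A call has 1 to 10 rows; each row is the pose to reach, as a shift and turn from the pose commanded when the call began, along the tool's axes at that moment; what a row does not reach only later rows make up. The controller multiplies each number of a shift by 0.75 m and each number of a turn by 2 rad. A row lasts 1/12 s, in which the tool goes at most 41.7 mm and 7.16 degrees, less where a joint would pass 70% of its speed; a pose out of reach is approached as far as the arm can. A call with a number of a shift or a turn outside -1 to 1 is refused whole. A call with a gripper value outside its range is refused whole. The fingers move at their own pace and stop on an object; the grip force is fixed at half the most. Time passes only in rows, so rows that repeat a pose let the fingers close. It gives the time, the measured TCP pose, the force, the opening and the grip force at its end, in the units of the state.
- arm.read_state(): the state, without advancing time (a new reading comes with each control period).
- vision.camera(name): name is "scene" or "side" or "wrist"; returns a dict with "image" (480x640x3 uint8, red, green, blue), "vfov" (degrees; the focal length in pixels is half the picture's height over the tangent of half this angle, whatever the lens; pixels are square), "cx", "cy" (the principal point, pixels), "k1" (the pictures are not rectified: a ray, as slopes to the right and down, at radius r is drawn at 1 + k1 r^2 times it, then the intrinsics apply), "R" (3x3) and "t" (3): a world point X has camera coordinates R X + t. Camera axes: x right, y down, z forward; pixel columns grow to the right and rows downward; lengths in m; the calibration is good to about 2 mm. A picture is of the moment at which its call begins. There is no depth.
- arm.finish_job(): hands the job in; it is judged then, once.
Trained networks look in a picture, given as the dict that the camera call returned (one of the last four; its "shot" number tells which), for a name from the list of things; names that differ only in an ending like _2 or _b are one class to them, and where a whole thing is asked for, a point or a joint stands for the part that bears it (a point fixed in the world has none). Each returns a list of dicts, best first, with "score" (0 to 1); they miss things now and then, are a little off and sometimes report something else, mostly with a low value. They report only what shows in the picture. A call takes as long as a camera call.
- spotter.boxes_of(query, picture): "position" ([column, row] in pixels, amid what is visible of it).
- spotter.cut_out(query, picture): "region" (480x640 bool, what is visible of it) and "position" ([column, row] in pixels, amid what is visible of it).
The state is a dict: "time_s": time; "q": joint angles; "qvel": joint speeds; "joint_efforts": joint torques, N m; "tcp_pos": TCP position; "eef_rot": TCP orientation; "ft_force": force on the tool from outside, world axes, zero at the start; "moment": the same for the moment, N m; "gripper_width": finger opening in m; "grip_force": force on a finger pad.
Only numpy, scipy, OpenCV 4.12 (cv2) and the standard library are available. Lean on these libraries where they do the work, as an engineer would, in place of code of your own. Each camera call takes 0.05 s, during which the arm holds its last target. There are 200 camera calls.

## Working session

There is one attempt and no reset: what is moved stays moved. The work goes in short steps, Python scripts to look and compute and a tool call to move; the robot and the scene stay as the last step left them, time stands still between calls to the robot, and variables do not carry over. Pictures are saved under pics/ and viewed, at most 10 in all, crops included, and the job is handed in when it is done.

Besides the shell and the picture viewer there is one more tool, called in YAML: its name, and indented under it one key for each argument. play_rows: Moves the arm, as the interface text tells. Shifts and turns lie within -1 to 1; 1 stands for 0.75 m of shift or 2 rad of turn. Its arguments: {"type":"object","properties":{"jaw":{"type":"array"},"delta_pos":{"type":"array"},"turn":{"type":"array"}},"required":["jaw","delta_pos","turn"]}

```bash
mkdir -p pics
cat > h.py <<'E'
import numpy as np, cv2
from station import arm, vision, spotter
from scipy.spatial.transform import Rotation as Rot
def ray(p,uv):
    f=240/np.tan(np.radians(p["vfov"])/2)
    d=np.array([(uv[0]-p["cx"])/f,(uv[1]-p["cy"])/f]); s=d.copy()
    for _ in range(20): s=d/(1+p["k1"]*(s@s))
    R=np.array(p["R"]); t=np.array(p["t"])
    return -R.T@t, R.T@np.array([s[0],s[1],1])
def onz(p,uv,z):
    o,d=ray(p,uv); return o+d*(z-o[2])/d[2]
def proj(p,X):
    f=240/np.tan(np.radians(p["vfov"])/2)
    c=np.array(p["R"])@np.array(X)+np.array(p["t"]); s=c[:2]/c[2]; s=s*(1+p["k1"]*(s@s))
    return np.array([p["cx"],p["cy"]])+f*s
def tri(l):
    A=0;b=0
    for p,uv in l:
        o,d=ray(p,uv); d=d/np.linalg.norm(d); M=np.eye(3)-np.outer(d,d); A=A+M; b=b+M@o
    return np.linalg.solve(A,b)
def save(p,n): cv2.imwrite("pics/"+n+".png",cv2.cvtColor(p["image"],cv2.COLOR_RGB2BGR))
def ax(reg):
    # long axis ends of mask
    ys,xs=np.nonzero(reg); P=np.c_[xs,ys].astype(float); c=P.mean(0); v=np.linalg.svd(P-c,full_matrices=False)[2][0]; s=(P-c)@v
    return c+v*s.min(), c+v*s.max()
E
python3 - <<'E'
from h import *
np.set_printoptions(precision=4,suppress=True)
s=arm.read_state(); print(s, arm.tip_reach)
for n in ["scene","side","wrist"]:
    p=vision.camera(n); save(p,n+"0")
    o,_=ray(p,(320,240)); print(n,p["vfov"],p["k1"],o)
    for q in ["jig","end_stop","clamp_bar","knob","screwdriver_long","screwdriver_short","tape_measure","screw_bottle","handle_mid","butt","stop_face"]:
        try:
            r=spotter.cut_out(q,p)[:2]
            print(q,[(round(x["score"],2),np.round(x["position"]),onz(p,x["position"],0.015)[:2], [np.round(e) for e in ax(x["region"])], int(x["region"].sum())) for x in r])
        except Exception as e: print(q,e)
E
```

```text
{'time_s': 0.0, 'q': array([-0.0415,  0.418 , -0.0103,  1.6142,  0.0047,  1.1107, -0.053 ]), 'qvel': array([-0.0011, -0.0001,  0.0012,  0.0028, -0.0004,  0.0011,  0.0002]), 'joint_efforts': array([  0.0035, -85.1262,   0.6403, -42.5992,  -0.0488,   0.0188,
         0.0002]), 'tcp_pos': array([0.6246, 0.    , 0.2238]), 'eef_rot': array([ 0.7071,  0.7071, -0.0005, -0.0004]), 'ft_force': array([ 0.3872, -0.267 ,  0.0525]), 'moment': array([-0.0085,  0.0078,  0.0203]), 'grip_force': 0.0, 'gripper_width': 0.09372807106665537} 0.019
scene 43.499712119133065 -0.11698589674680163 [0.1794 0.7667 1.0148]
jig [(0.55, array([312., 284.]), array([0.5268, 0.1098]), [array([272., 267.]), array([358., 300.])], 4824)]
end_stop [(0.87, array([312., 304.]), array([0.504 , 0.1564]), [array([301., 293.]), array([322., 318.])], 363)]
clamp_bar [(0.79, array([303., 263.]), array([0.5685, 0.0688]), [array([286., 245.]), array([338., 285.])], 784), (0.63, array([311., 302.]), array([0.5087, 0.1526]), [array([300., 294.]), array([321., 318.])], 404)]
knob [(0.7, array([306., 263.]), array([0.5631, 0.0663]), [
[... 3812 characters left out ...]
ver_short [(0.59, array([287., 326.]), array([ 0.5898, -0.1239]), [array([335., 319.]), array([215., 336.])], 2028)]
tape_measure [(0.88, array([ 74., 280.]), array([ 0.3579, -0.068 ]), [array([ 33., 259.]), array([134., 305.])], 4210)]
screw_bottle [(0.45, array([216., 110.]), array([0.5269, 0.1068]), [array([119.,  26.]), array([306., 188.])], 28251)]
handle_mid [(0.71, array([295., 258.]), array([ 0.6001, -0.0436]), [array([360., 249.]), array([172., 272.])], 3433)]
butt [(0.86, array([298., 257.]), array([ 0.6026, -0.0421]), [array([360., 249.]), array([172., 273.])], 3068)]
stop_face [(0.74, array([172.,  25.]), array([0.4914, 0.1797]), [array([132.,  13.]), array([214.,  39.])], 1788)]
```

View pics/wrist0.png

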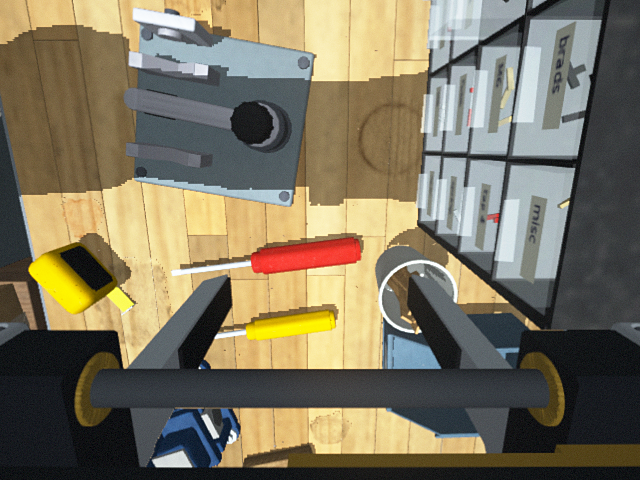

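Run:
```python
import cv2,numpy as np
a=cv2.imread("pics/scene0.png")[170:410,240:440]; b=cv2.imread("pics/side0.png")[200:400,190:430]
a=cv2.resize(a,None,fx=2,fy=2,interpolation=2)[:480,:400]; b=cv2.resize(b[:, :200],None,fx=2,fy=2,interpolation=2)
c=np.zeros((480,800,3),np.uint8); c[:,:400]=a; c[:400,400:]=b; cv2.imwrite("pics/c0.png",c)
```

```text
(no output)
```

View pics/c0.png

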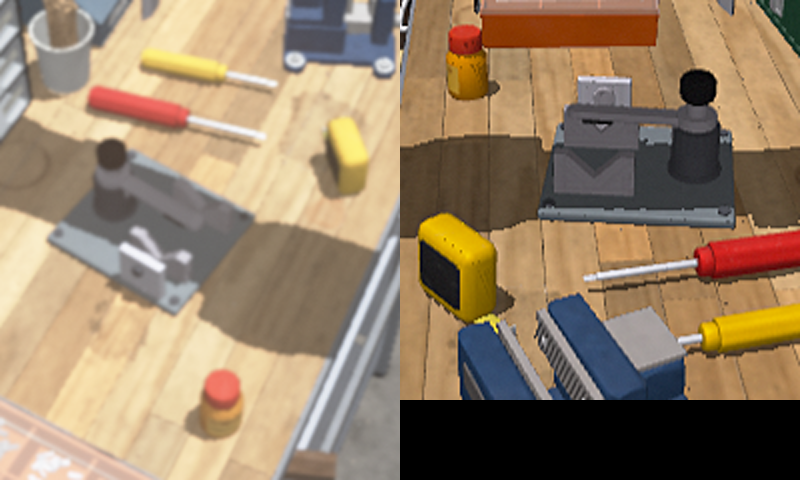

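The wrist view shows the jig with its end stop at the top (172,30), the knob at about (257,122) and the red long screwdriver from its tip (172,272) to its butt (360,249). The yellow screwdriver lies below that at (290,325). I'll fit the poses next.

```bash
cat > fit.py <<'E'
from h import *
from scipy.optimize import minimize
def box(x0,x1,y0,y1,z0,z1): return np.array([[x,y,z] for x in (x0,x1) for y in (y0,y1) for z in (z0,z1)],float)
def cyl(x,y,r,z0,z1): return np.array([[x+r*np.cos(a),y+r*np.sin(a),z] for a in np.arange(0,6.28,.4) for z in (z0,z1)])
def barpts(ang,lift=0):
    b=box(-113,0,-9,9,58,66); c,s=np.cos(-ang),np.sin(-ang)
    b=b@np.array([[c,s,0],[-s,c,0],[0,0,1]]); b[:,0]+=85; b[:,2]+=lift; return b
def parts(ang,lift=0): return [box(-45,120,-75,75,0,10),box(-34,34,-46,-34,10,48),box(-34,34,30,42,10,48),box(-25,25,60,70,10,62),cyl(85,0,17,10,58),barpts(ang,lift),cyl(85,0,15,80+lift,104+lift),cyl(85,0,6,60,80+lift)]
def toworld(P,q): 
    c,s=np.cos(q[2]),np.sin(q[2]); return np.c_[P[:,:2]@np.array([[c,s],[-s,c]])+np.array(q[:2])*1000,P[:,2]]/1000
def render(p,q,ang,sel=None,lift=0):
    m=np.zeros((480,640),np.uint8)
    for i,P in enumerate(parts(ang,lift)):
        if sel is None or i in sel:
            uv=np.array([proj(p,x) for x in toworld(P,q)]); cv2.fillConvexPoly(m,cv2.convexHull(np.round(uv*16).astype(np.int32)),1,shift=4)
    return m>0
E
python3 - <<'E'
from fit import *
np.set_printoptions(precision=4,suppress=True)
V=[]
for n in ["wrist","side","scene"]:
    p=vision.camera(n); m=np.zeros((480,640),bool)
    for q in ["jig","end_stop","clamp_bar"]:
        r=spotter.cut_out(q,p)
        if r: m|=r[0]["region"]
    V.append((p,m))
    r=spotter.cut_out("screwdriver_long",p)[0]["region"]
    e=[onz(p,x,.0145)[:2] for x in ax(r)]; e.sort(key=lambda a:-a[0]); print(n,"butt,tip",e,np.linalg.norm(e[0]-e[1]),np.arctan2(*(e[0]-e[1])[::-1]))
def cost(v,VV):
    q=[v[0]/100,v[1]/100,v[2]/10]; c=0
    for p,m in VV:
        r=render(p,q,v[3]/10); c+=1-(r&m).sum()/(r|m).sum()
    return c
for VV in (V,V[:1],V[1:2]):
    b=minimize(cost,[50.,10.5,-1.4,.5],args=(VV,),method="Nelder-Mead",options=dict(initial_simplex=np.array([[50,10.5,-1.4,.5],[52,10.5,-1.4,.5],[50,12,-1.4,.5],[50,10.5,-.4,.5],[50,10.5,-1.4,1.2]]),xatol=.02,fatol=1e-4,maxiter=300))
    q=np.array([b.x[0]/100,b.x[1]/100,b.x[2]/10]); print(q,b.x[3]/10,b.fun,"knob",toworld(np.array([[85,0,92.]]),q))
    V0=b.x if VV is V else V0
q=np.array([V0[0]/100,V0[1]/100,V0[2]/10])
p,m=V[0]; im=p["image"].copy(); 
for i in range(8):
    c,_=cv2.findContours(render(p,q,V0[3]/10,[i]).astype(np.uint8),0,2); cv2.drawContours(im,c,-1,(0,255,0),1)
cv2.imwrite("pics/f0.png",cv2.resize(im[0:300,100:400,::-1],None,fx=2,fy=2))
E
```

```text
Traceback (most recent call last):
IndexError: list index out of range
```

```bash
cat > fitrun.py <<'E'
from fit import *
np.set_printoptions(precision=4,suppress=True)
V=[]
for n in ["wrist","side","scene"]:
    p=vision.camera(n); m=np.zeros((480,640),bool)
    for q in ["jig","end_stop","clamp_bar"]:
        r=spotter.cut_out(q,p)
        if r: m|=r[0]["region"]
    V.append((p,m))
    r=spotter.cut_out("screwdriver_long",p) or spotter.cut_out("butt",p)
    if r:
        e=[onz(p,x,.0145)[:2] for x in ax(r[0]["region"])]; e.sort(key=lambda a:-a[0]); print(n,"butt,tip",e,np.linalg.norm(e[0]-e[1]),np.arctan2(*(e[0]-e[1])[::-1]))
def cost(v,VV):
    q=[v[0]/100,v[1]/100,v[2]/10]; c=0
    for p,m in VV:
        r=render(p,q,v[3]/10); c+=1-(r&m).sum()/(r|m).sum()
    return c
for VV in (V,V[:1],V[1:2]):
    b=minimize(cost,[50.,10.5,-1.4,.5],args=(VV,),method="Nelder-Mead",options=dict(initial_simplex=np.array([[50,10.5,-1.4,.5],[52,10.5,-1.4,.5],[50,12,-1.4,.5],[50,10.5,-.4,.5],[50,10.5,-1.4,1.2]]),xatol=.02,fatol=1e-4,maxiter=300))
    q=np.array([b.x[0]/100,b.x[1]/100,b.x[2]/10]); print(q,b.x[3]/10,b.fun,"knob",toworld(np.array([[85,0,92.]]),q))
    V0=b.x if VV is V else V0
q=np.array([V0[0]/100,V0[1]/100,V0[2]/10])
p,m=V[0]; im=p["image"].copy(); 
for i in range(8):
    c,_=cv2.findContours(render(p,q,V0[3]/10,[i]).astype(np.uint8),0,2); cv2.drawContours(im,c,-1,(0,255,0),1)
cv2.imwrite("pics/f0.png",cv2.resize(im[0:300,100:400,::-1],None,fx=2,fy=2))
E
python3 fitrun.py
```

```text
wrist butt,tip [array([ 0.6696, -0.0332]), array([ 0.4661, -0.0597])] 0.20526849408647668 0.12944028986783043
side butt,tip [array([ 0.6724, -0.0289]), array([ 0.4705, -0.0535])] 0.20346649179584353 0.12158677062849606
scene butt,tip [array([ 0.6664, -0.0311]), array([ 0.4646, -0.0569])] 0.20340776947810657 0.12713077423500127
[ 0.4905  0.1059 -0.1645] 0.08083086887477703 0.18125909627887826 knob [[0.5743 0.0919 0.092 ]]
[ 0.4915  0.1054 -0.1726] 0.08541825303305733 0.032165660051768796 knob [[0.5752 0.0908 0.092 ]]
[ 0.4908  0.1122 -0.1604] 0.0957268702883809 0.03855344909988845 knob [[0.5747 0.0986 0.092 ]]
```

View pics/f0.png

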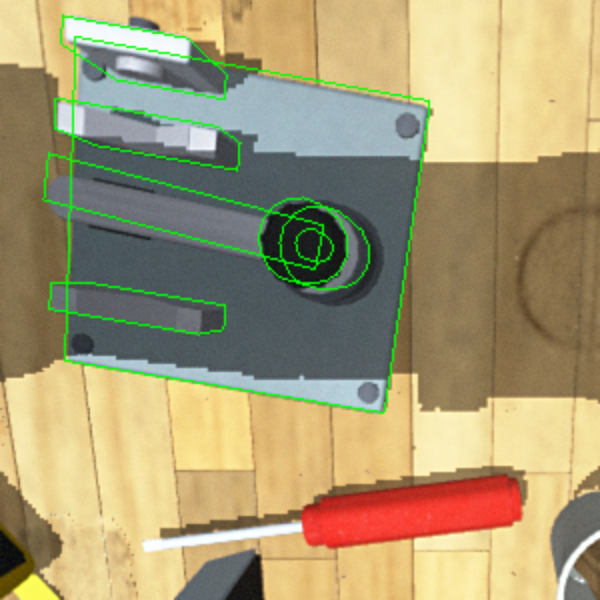

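The fit sits well on the plate, stop and saddles: jig about (0.491, 0.106), yaw about -0.17, knob about (0.575, 0.091), bar angle about 0.03. I'll go above the knob.

play_rows:
  jaw: [1,1,1,1,1]
  delta_pos:
    - [0.122,-0.066,0.04]
    - [0.122,-0.066,0.04]
    - [0.122,-0.066,0.04]
    - [0.122,-0.066,0.04]
    - [0.122,-0.066,0.04]
  turn:
    - [0,0,0]
    - [0,0,0]
    - [0,0,0]
    - [0,0,0]
    - [0,0,0]

```text
time_s: 3.22
tcp_pos: [0.5749, 0.0927, 0.1943]
eef_rot: [0.706, 0.708, -0.0, -0.0]
ft_force: [1.1, -0.4, 0.5]
gripper_width: 0.0936
grip_force: 0.0
```

```bash
cat > kn.py <<'E'
from h import *
import sys
np.set_printoptions(precision=4,suppress=True)
s=arm.read_state(); print(s["time_s"],s["tcp_pos"],s["eef_rot"],s["ft_force"])
lift=float(sys.argv[1]); L=[]
for n in ["wrist","scene","side"]:
    p=vision.camera(n)
    save(p,n+"_k%d"%round(s["time_s"]*12))
    for q in ("knob","jig"):
        r=spotter.cut_out(q,p)
        if r and n=="wrist":
            reg=r[0]["region"]; g=p["image"].max(2); d=(reg&(g<60)).astype(np.uint8)
            k,lab,st,ce=cv2.connectedComponentsWithStats(cv2.morphologyEx(d,cv2.MORPH_OPEN,np.ones((5,5),np.uint8)))
            if k<2: continue
            i=1+np.argmax(st[1:,4]); c,rad=cv2.minEnclosingCircle(np.argwhere(lab==i)[:,::-1].astype(np.float32))
            print(n,q,r[0]["score"],st[i],ce[i],c,rad,"at top",onz(p,ce[i],.104+lift),onz(p,c,.104+lift))
E
python3 kn.py 0
```

```text
3.2167 [0.5749 0.0927 0.1943] [ 0.7063  0.708  -0.0001 -0.0002] [ 1.0677 -0.4319  0.5062]
wrist knob 0.73 [ 298  229   40   36 1168] [316.7868 247.363 ] (316.88525390625, 249.50819396972656) 21.136493682861328 at top [0.574  0.0957 0.104 ] [0.5741 0.0941 0.104 ]
wrist jig 0.56 [ 298  229   40   36 1168] [316.7868 247.363 ] (316.88525390625, 249.50819396972656) 21.136493682861328 at top [0.574  0.0957 0.104 ] [0.5741 0.0941 0.104 ]
```

```bash
ls pics; python3 -c "
import cv2,glob
a=cv2.imread(sorted(glob.glob('pics/wrist_k*'))[0]);cv2.imwrite('pics/w1.png',cv2.resize(a[100:350,200:480],None,fx=2,fy=2))"
```

```text
c0.png
f0.png
scene0.png
scene_k39.png
side0.png
side_k39.png
wrist0.png
wrist_k39.png
```

View pics/w1.png

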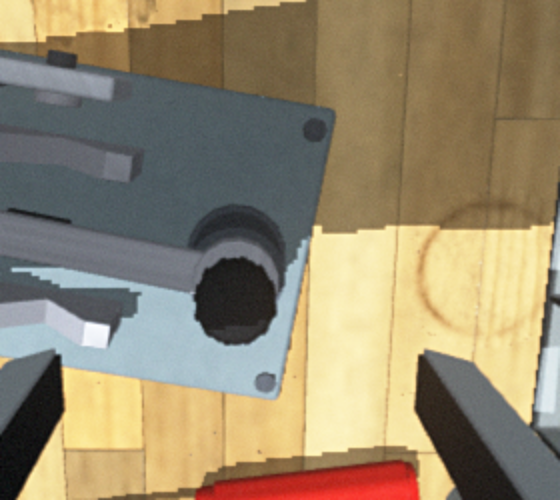

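The knob disc is centred at about (317,250), so its world position is about (0.574, 0.0935), right under the TCP. I'll go down and grip it.

play_rows:
  jaw: [0.7,0.7,0.7,0.7,0.2,0,0,0,0,0]
  delta_pos:
    - [0.001,-0.001,0.045]
    - [0.001,-0.001,0.09]
    - [0.001,-0.001,0.12]
    - [0.001,-0.001,0.135]
    - [0.001,-0.001,0.135]
    - [0.001,-0.001,0.135]
    - [0.001,-0.001,0.135]
    - [0.001,-0.001,0.135]
    - [0.001,-0.001,0.135]
    - [0.001,-0.001,0.135]
  turn:
    - [0,0,0]
    - [0,0,0]
    - [0,0,0]
    - [0,0,0]
    - [0,0,0]
    - [0,0,0]
    - [0,0,0]
    - [0,0,0]
    - [0,0,0]
    - [0,0,0]

```text
time_s: 4.5
tcp_pos: [0.5747, 0.0923, 0.094]
eef_rot: [0.707, 0.707, 0.0, 0.0]
ft_force: [-18.8, -1.2, 15.0]
gripper_width: 0.0307
grip_force: 9.7
```

play_rows:
  jaw: [0,0,0,0,0,0,0,0]
  delta_pos:
    - [0,0,0]
    - [0,0,0]
    - [0,0,-0.008]
    - [0,0,-0.016]
    - [0,0,-0.024]
    - [0,0,-0.031]
    - [0,0,-0.031]
    - [0,0,-0.031]
  turn:
    - [0,0,0]
    - [0,0,0]
    - [0,0,0]
    - [0,0,0]
    - [0,0,0]
    - [0,0,0]
    - [0,0,0]
    - [0,0,0]

```text
time_s: 5.17
tcp_pos: [0.5736, 0.0923, 0.1162]
eef_rot: [0.707, 0.707, -0.001, -0.001]
ft_force: [-6.0, 0.5, -12.6]
gripper_width: 0.0292
grip_force: 30.0
```

play_rows:
  jaw: [0,0,0,0,0,0,0,0,0,0]
  delta_pos:
    - [0,-0.001,-0.001]
    - [0,-0.001,-0.001]
    - [0,-0.001,-0.001]
    - [0,-0.001,-0.001]
    - [0,-0.001,-0.001]
    - [0,-0.001,-0.001]
    - [0,-0.001,-0.001]
    - [0,-0.001,-0.001]
    - [0,-0.001,-0.001]
    - [0,-0.001,-0.001]
  turn:
    - [0,0,0.05]
    - [0,0,0.11]
    - [0,0,0.17]
    - [0,0,0.23]
    - [0,0,0.29]
    - [0,0,0.35]
    - [0,0,0.41]
    - [0,0,0.47]
    - [0,0,0.53]
    - [0,0,0.59]

```text
time_s: 6.0
tcp_pos: [0.5744, 0.0917, 0.1174]
eef_rot: [0.982, 0.191, 0.0, 0.0]
ft_force: [4.0, -2.6, -12.6]
gripper_width: 0.0289
grip_force: 30.0
```

play_rows:
  jaw: [0,0,0]
  delta_pos:
    - [0,0,0]
    - [0,0,0]
    - [0,0,0]
  turn:
    - [0,0,0.04]
    - [0,0,0.04]
    - [0,0,0.04]

```text
time_s: 6.25
tcp_pos: [0.5744, 0.0916, 0.1174]
eef_rot: [0.988, 0.154, 0.0, 0.001]
ft_force: [3.0, -2.7, -13.1]
gripper_width: 0.0291
grip_force: 30.0
```

Run:
```python
from h import *
p=vision.camera("scene");q=vision.camera("side")
a=cv2.resize(p["image"][210:340,240:380],(400,371));b=cv2.resize(q["image"][190:330,230:380],(400,373))
c=np.zeros((373,800,3),np.uint8);c[:371,:400]=a;c[:,400:]=b;cv2.imwrite("pics/s2.png",c[:,:,::-1])
s=arm.read_state();print(s["q"],s["moment"])
```

```text
[-0.39706     0.47196955  0.23764616  1.82371434 -0.14034812  0.86151964
 -1.35314508] [-0.74341136 -0.77485082 -0.06089712]
```

View pics/s2.png

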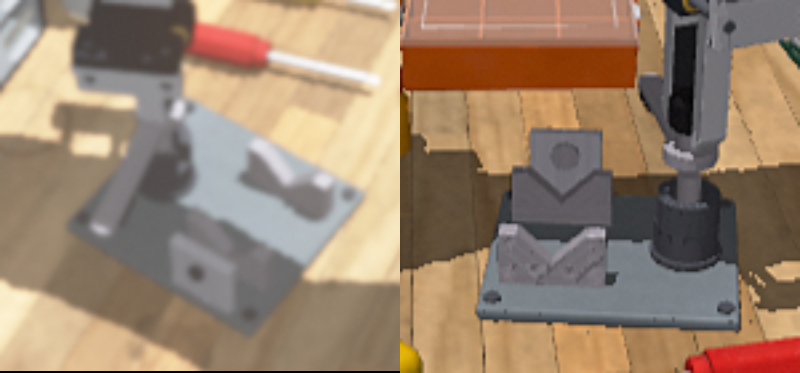

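The pictures show the bar lifted and turned aside, pointing along the jig's +y, with both V saddles free. Now I'll lower it gently onto the sleeve and let go.

play_rows:
  jaw: [0,0,0,0,0.15,0.4,0.5,0.5,0.5,0.5]
  delta_pos:
    - [0,0,0.003]
    - [0,0,0.006]
    - [0,0,0.0075]
    - [0,0,0.0075]
    - [0,0,0.0075]
    - [0,0,0.0075]
    - [0,0,0.0075]
    - [0,0,0.0075]
    - [0,0,-0.02]
    - [0,0,-0.06]
  turn:
    - [0,0,0]
    - [0,0,0]
    - [0,0,0]
    - [0,0,0]
    - [0,0,0]
    - [0,0,0]
    - [0,0,0]
    - [0,0,0]
    - [0,0,0]
    - [0,0,0]

```text
time_s: 7.18
tcp_pos: [0.5728, 0.0923, 0.161]
eef_rot: [0.988, 0.155, -0.002, 0.0]
ft_force: [-0.4, 0.0, 0.5]
gripper_width: 0.0469
grip_force: 0.0
```

```bash
cat > mv.py <<'E'
# python mv.py x y z yaw : world target, yaw = angle of tool y axis... prints units
from h import *
import sys
s=arm.read_state(); R=Rot.from_quat(s["eef_rot"])
def plan(pos,tyaw):
    # tool y axis at angle tyaw in world xy (mod pi), z down
    d=R.inv().apply(np.array(pos)-s["tcp_pos"])/.75
    Y=np.array([np.cos(tyaw),np.sin(tyaw),0]); Z=np.array([0,0,-1.]); 
    out=[]
    for sg in (1,-1):
        T=np.c_[np.cross(sg*Y,Z),sg*Y,Z]; out.append((R.inv()*Rot.from_matrix(T)).as_rotvec()/2)
    print("t",s["time_s"],"tcp",s["tcp_pos"].round(4),"f",s["ft_force"].round(1)); print("delta",d.round(4),"turn",[o.round(4) for o in out])
if __name__=="__main__": plan([float(a) for a in sys.argv[1:4]],float(sys.argv[4]))
E
python3 - <<'E'
import numpy as np
b=np.array([.669,-.032]);t=np.array([.467,-.0575]);u=(b-t)/np.linalg.norm(b-t);print(b-u*.0575,np.arctan2(u[1],u[0]))
E
python3 mv.py 0.612 -0.039 0.16 1.698
```

```text
[ 0.61195275 -0.03920151] 0.12557339175074483
t 7.1833 tcp [0.5728 0.0923 0.161 ] f [-0.4  0.   0.5]
delta [-0.0038  0.1827  0.0013] turn [array([-0.0028, -0.    , -1.4788]), array([-0.    ,  0.0019,  0.092 ])]
```

play_rows:
  jaw: [0.7,0.7,0.7,0.7,0.7,0.7]
  delta_pos:
    - [-0.004,0.05,0]
    - [-0.004,0.1,0]
    - [-0.004,0.15,0]
    - [-0.004,0.183,0]
    - [-0.004,0.183,0]
    - [-0.004,0.183,0]
  turn:
    - [0,0,0.03]
    - [0,0,0.06]
    - [0,0,0.092]
    - [0,0,0.092]
    - [0,0,0.092]
    - [0,0,0.092]

```text
time_s: 7.68
tcp_pos: [0.6134, -0.0406, 0.1624]
eef_rot: [0.998, 0.062, 0.0, 0.0]
ft_force: [-0.3, 0.1, 0.6]
gripper_width: 0.0655
grip_force: 0.0
```

Run:
```python
from h import *
np.set_printoptions(precision=4,suppress=True)
import mv
p=vision.camera("wrist"); save(p,"w3")
hsv=cv2.cvtColor(p["image"],cv2.COLOR_RGB2HSV); red=(((hsv[...,0]<8)|(hsv[...,0]>172))&(hsv[...,1]>150)&(hsv[...,2]>90)).astype(np.uint8)
k,lab,st,ce=cv2.connectedComponentsWithStats(red); i=1+np.argmax(st[1:,4]); m=lab==i
print(st[i])
c=np.argwhere(m)[:,::-1]; W=np.array([onz(p,x,.0145)[:2] for x in c[::3]]); 
mn=W.mean(0); v=np.linalg.svd(W-mn,full_matrices=False)[2][0]; v*=np.sign(v[0]); a=(W-mn)@v; n=(W-mn)@np.array([-v[1],v[0]])
print("ang",np.arctan2(v[1],v[0]),"len",a.min(),a.max(),"wid",n.min(),n.max(),"mean",mn,"butt",mn+v*a.max(),"front",mn+v*a.min())
mid=mn+v*(a.max()+a.min())/2; mid=mid-v*0.005; print("handle mid",mid)
mv.plan([*mid,.023],np.arctan2(v[1],v[0])+np.pi/2)
r=spotter.cut_out("screwdriver_long",p); print([(x["score"],x["position"],int((x["region"]&m).sum()),int(x["region"].sum())) for x in r])
```

```text
[ 301  170   35  132 4107]
ang 0.1280544860009474 len -0.06343800119587134 0.0554562073801816 wid -0.01423076825465019 0.014472299535313829 mean [ 0.6134 -0.0407] butt [ 0.6684 -0.0336] front [ 0.5505 -0.0488]
handle mid [ 0.6045 -0.0418]
t 7.6833 tcp [ 0.6134 -0.0406  0.1624] f [-0.3  0.1  0.6]
delta [-0.0121  0.0001  0.1858] turn [array([-0.0003, -0.0002,  1.5692]), array([ 0.0001, -0.0002, -0.0016])]
[(0.84, [312.4, 240.7], 4075, 4787)]
```

View pics/w3.png

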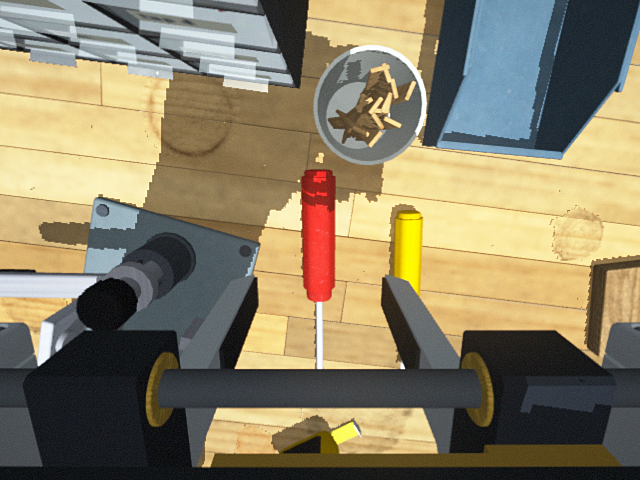

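The red handle (318,170–301) lies between the fingers with its butt at about (0.668, -0.034), the yellow one is clear to the right. The butt minus 57.5 mm is almost under the TCP, so I'll go down and grip there.

play_rows:
  jaw: [0.7,0.7,0.7,0.7,0.7,0.7,0.3,0,0,0]
  delta_pos:
    - [-0.002,0,0.05]
    - [-0.002,0,0.1]
    - [-0.002,0,0.15]
    - [-0.002,0,0.175]
    - [-0.002,0,0.186]
    - [-0.002,0,0.186]
    - [-0.002,0,0.186]
    - [-0.002,0,0.186]
    - [-0.002,0,0.186]
    - [-0.002,0,0.186]
  turn:
    - [0,0,0]
    - [0,0,0]
    - [0,0,0]
    - [0,0,0]
    - [0,0,0]
    - [0,0,0]
    - [0,0,0]
    - [0,0,0]
    - [0,0,0]
    - [0,0,0]

```text
time_s: 8.62
tcp_pos: [0.6123, -0.0394, 0.0239]
eef_rot: [0.998, 0.063, 0.001, -0.0]
ft_force: [0.1, 0.4, 0.5]
gripper_width: 0.0427
grip_force: 0.0
```

play_rows:
  jaw: [0,0,0,0,0,0,0,0,0,0]
  delta_pos:
    - [0,0,0]
    - [0,0,0]
    - [0,0,-0.02]
    - [0,0,-0.06]
    - [0,0,-0.11]
    - [0,0,-0.16]
    - [0,0,-0.18]
    - [0,0,-0.18]
    - [0,0,-0.18]
    - [0,0,-0.18]
  turn:
    - [0,0,0]
    - [0,0,0]
    - [0,0,0]
    - [0,0,0]
    - [0,0,0]
    - [0,0,0]
    - [0,0,0]
    - [0,0,0]
    - [0,0,0]
    - [0,0,0]

```text
time_s: 9.45
tcp_pos: [0.6109, -0.0394, 0.1565]
eef_rot: [0.998, 0.063, -0.001, -0.0]
ft_force: [0.0, -0.5, -0.9]
gripper_width: 0.0279
grip_force: 30.0
```

Run:
```python
from h import *
import mv
np.set_printoptions(precision=4,suppress=True)
q=[.4912,.1062,-.168]; c,s=np.cos(q[2]),np.sin(q[2])
x,y=0,-.03
mv.plan([q[0]+c*x-s*y,q[1]+s*x+c*y,.16],q[2])
print(mv.s["q"],mv.s["gripper_width"],mv.s["grip_force"])
p=vision.camera("wrist"); save(p,"w4")
hsv=cv2.cvtColor(p["image"],cv2.COLOR_RGB2HSV); red=(((hsv[...,0]<8)|(hsv[...,0]>172))&(hsv[...,1]>150)&(hsv[...,2]>70)).astype(np.uint8)
k,lab,st,ce=cv2.connectedComponentsWithStats(red); i=1+np.argmax(st[1:,4]); print(st[i])
top=np.argwhere(lab==i); r0=top[:,0].min(); uv=(top[top[:,0]<r0+3][:,1].mean(),r0)
b=onz(p,uv,mv.s["tcp_pos"][2]-.0086); print("butt",b,"dist",np.linalg.norm((b-mv.s["tcp_pos"])[:2]), mv.R.inv().apply(b-mv.s["tcp_pos"]))
```

```text
t 9.45 tcp [ 0.6109 -0.0394  0.1565] f [ 0.  -0.5 -0.9]
delta [-0.1454 -0.1744 -0.0044] turn [array([-0.0007,  0.0006, -0.6379]), array([0.0007, 0.0007, 0.9329])]
[-0.2288  0.4813  0.3221  1.7178 -0.1782  0.973  -1.2837] 0.027939227412334382 29.993472397327423
[  289   185    60   184 10342]
butt [ 0.6686 -0.033   0.1479] dist 0.058066729514449716 [0.0581 0.001  0.0085]
```

play_rows:
  jaw: [0,0,0,0,0,0,0,0,0,0]
  delta_pos:
    - [0,0,-0.03]
    - [-0.015,-0.017,-0.035]
    - [-0.03,-0.035,-0.035]
    - [-0.05,-0.06,-0.035]
    - [-0.07,-0.085,-0.035]
    - [-0.09,-0.11,-0.035]
    - [-0.11,-0.135,-0.035]
    - [-0.13,-0.16,-0.035]
    - [-0.145,-0.174,-0.035]
    - [-0.145,-0.174,-0.035]
  turn:
    - [0,0,-0.05]
    - [0,0,-0.11]
    - [0,0,-0.17]
    - [0,0,-0.23]
    - [0,0,-0.29]
    - [0,0,-0.35]
    - [0,0,-0.41]
    - [0,0,-0.47]
    - [0,0,-0.53]
    - [0,0,-0.59]

```text
time_s: 10.33
tcp_pos: [0.4846, 0.0782, 0.1827]
eef_rot: [0.791, 0.611, -0.001, -0.001]
ft_force: [1.1, 0.0, -1.3]
gripper_width: 0.028
grip_force: 30.0
```

play_rows:
  jaw: [0,0,0,0]
  delta_pos:
    - [0,0,0]
    - [0,0,0]
    - [0,0,0]
    - [0,0,0]
  turn:
    - [0,0,-0.048]
    - [0,0,-0.048]
    - [0,0,-0.048]
    - [0,0,-0.048]

```text
time_s: 10.67
tcp_pos: [0.487, 0.0759, 0.1833]
eef_rot: [0.765, 0.644, -0.001, -0.0]
ft_force: [-0.9, -0.0, -1.4]
gripper_width: 0.0279
grip_force: 30.0
```

Run:
```python
from fit import *
import mv
np.set_printoptions(precision=4,suppress=True)
q0=[.4912,.1062,-.168]
V=[]
for n in ("wrist","scene","side"):
    p=vision.camera(n); save(p,n+"5"); V.append(p)
p=V[0]; im=p["image"].copy()
for i in (0,1,2,3):
    c,_=cv2.findContours(render(p,q0,1.3,[i]).astype(np.uint8),0,2); cv2.drawContours(im,c,-1,(0,255,0),1)
cv2.imwrite("pics/f5.png",im[:,:,::-1])
q=q0; c,s=np.cos(q[2]),np.sin(q[2]); x,y=0,-.012
mv.plan([q[0]+c*x-s*y,q[1]+s*x+c*y,.058],q[2])
```

```text
t 10.6667 tcp [0.487  0.0759 0.1833] f [-0.9 -0.  -1.4]
delta [ 0.0248 -0.0012  0.1671] turn [array([-0.0006,  0.0002, -0.002 ]), array([0.0004, 0.0009, 1.5688])]
```

View pics/f5.png

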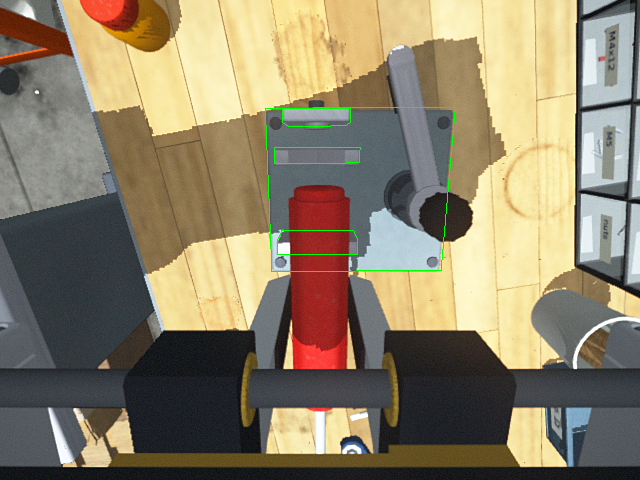

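The outline fits the jig within about a millimetre. The handle (col 319) lines up with the V (col 317) and the bar is aside. I'll lower it toward the V.

play_rows:
  jaw: [0,0,0,0,0,0,0,0]
  delta_pos:
    - [0.025,-0.001,0.03]
    - [0.025,-0.001,0.07]
    - [0.025,-0.001,0.11]
    - [0.025,-0.001,0.14]
    - [0.025,-0.001,0.152]
    - [0.025,-0.001,0.158]
    - [0.025,-0.001,0.162]
    - [0.025,-0.001,0.162]
  turn:
    - [0,0,-0.002]
    - [0,0,-0.002]
    - [0,0,-0.002]
    - [0,0,-0.002]
    - [0,0,-0.002]
    - [0,0,-0.002]
    - [0,0,-0.002]
    - [0,0,-0.002]

```text
time_s: 11.48
tcp_pos: [0.4901, 0.0949, 0.063]
eef_rot: [0.763, 0.647, 0.0, 0.0]
ft_force: [-0.2, 0.0, -1.5]
gripper_width: 0.028
grip_force: 30.0
```

play_rows:
  jaw: [0,0,0,0,0,0]
  delta_pos:
    - [0,0,0.001]
    - [0,0,0.002]
    - [0,0,0.003]
    - [0,0,0.004]
    - [0,0,0.005]
    - [0,0,0.005]
  turn:
    - [0,0,0]
    - [0,0,0]
    - [0,0,0]
    - [0,0,0]
    - [0,0,0]
    - [0,0,0]

```text
time_s: 11.98
tcp_pos: [0.4896, 0.0948, 0.0587]
eef_rot: [0.763, 0.647, -0.0, -0.0]
ft_force: [-1.0, 0.2, -0.8]
gripper_width: 0.028
grip_force: 30.0
```

play_rows:
  jaw: [0,0,0,0,0,0]
  delta_pos:
    - [0,0,0.001]
    - [0,0,0.002]
    - [0,0,0.003]
    - [0,0,0.003]
    - [0,0,0.003]
    - [0,0,0.003]
  turn:
    - [0,0,0]
    - [0,0,0]
    - [0,0,0]
    - [0,0,0]
    - [0,0,0]
    - [0,0,0]

```text
time_s: 12.48
tcp_pos: [0.4896, 0.0948, 0.0564]
eef_rot: [0.763, 0.647, -0.0, -0.0]
ft_force: [-0.4, 0.4, 0.0]
gripper_width: 0.0281
grip_force: 30.0
```

play_rows:
  jaw: [0,0,0,0]
  delta_pos:
    - [0,0,0.001]
    - [0,0,0.002]
    - [0,0,0.002]
    - [0,0,0.002]
  turn:
    - [0,0,0]
    - [0,0,0]
    - [0,0,0]
    - [0,0,0]

```text
time_s: 12.82
tcp_pos: [0.4895, 0.0949, 0.0556]
eef_rot: [0.763, 0.647, -0.0, -0.0]
ft_force: [-8.1, -0.9, 20.3]
gripper_width: 0.0279
grip_force: 30.0
```

play_rows:
  jaw: [0,0,0,0,0,0,0,0,0]
  delta_pos:
    - [0,-0.001,-0.0007]
    - [0.002,-0.001,-0.0007]
    - [0.004,-0.001,-0.0007]
    - [0.006,-0.001,-0.0007]
    - [0.007,-0.001,-0.0007]
    - [0.008,-0.001,-0.0007]
    - [0.009,-0.001,-0.0007]
    - [0.009,-0.001,-0.0007]
    - [0.009,-0.001,-0.0007]
  turn:
    - [0,0,0]
    - [0,0,0]
    - [0,0,0]
    - [0,0,0]
    - [0,0,0]
    - [0,0,0]
    - [0,0,0]
    - [0,0,0]
    - [0,0,0]

```text
time_s: 13.57
tcp_pos: [0.49, 0.1016, 0.0555]
eef_rot: [0.763, 0.647, 0.0, -0.0]
ft_force: [-0.2, 0.4, -1.2]
gripper_width: 0.0282
grip_force: 30.0
```

Run:
```python
from h import *
p=vision.camera("wrist"); q=vision.camera("scene")
a=p["image"][60:260,210:410]; b=q["image"][270:345,270:345]
c=np.zeros((400,800,3),np.uint8); c[:,:400]=cv2.resize(a,(400,400)); c[:,400:]=cv2.resize(b,(400,400)); cv2.imwrite("pics/g6.png",c[:,:,::-1])
s=arm.read_state(); print(s["tcp_pos"],s["ft_force"])
```

```text
[0.48997228 0.10156562 0.0554544 ] [-0.0959903   0.34174222 -0.86654989]
```

View pics/g6.png

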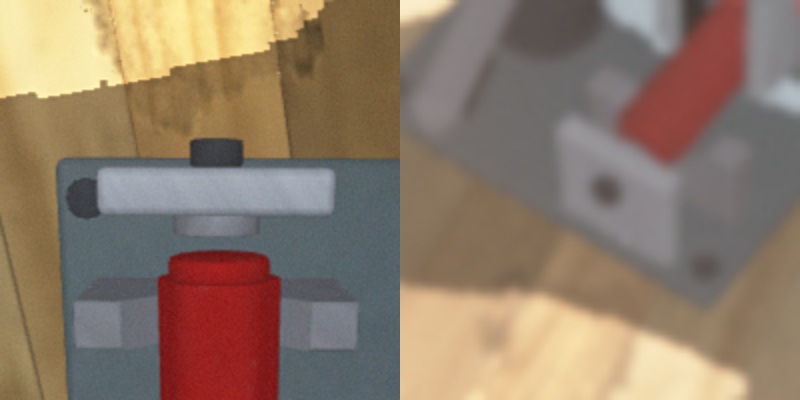

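The gap between the butt and the button is about 8 px, or about 4 mm. I'll advance 3 mm and then creep.

play_rows:
  jaw: [0,0,0,0,0]
  delta_pos:
    - [0.001,-0.0003,0.0004]
    - [0.002,-0.0003,0.0004]
    - [0.003,-0.0003,0.0004]
    - [0.0037,-0.0003,0.0004]
    - [0.0037,-0.0003,0.0004]
  turn:
    - [0,0,0]
    - [0,0,0]
    - [0,0,0]
    - [0,0,0]
    - [0,0,0]

```text
time_s: 14.08
tcp_pos: [0.4902, 0.1045, 0.0552]
eef_rot: [0.763, 0.647, -0.0, -0.0]
ft_force: [0.4, 0.5, -1.7]
gripper_width: 0.0281
grip_force: 30.0
```

play_rows:
  jaw: [0,0,0]
  delta_pos:
    - [0.0004,0,0]
    - [0.0006,0,0]
    - [0.0006,0,0]
  turn:
    - [0,0,0]
    - [0,0,0]
    - [0,0,0]

```text
time_s: 14.33
tcp_pos: [0.4903, 0.1048, 0.0552]
eef_rot: [0.763, 0.647, -0.0, -0.0]
ft_force: [-0.9, -0.3, -0.9]
gripper_width: 0.028
grip_force: 30.0
```

play_rows:
  jaw: [0,0,0,0]
  delta_pos:
    - [0.0003,0,0.0005]
    - [0.0005,0,0.0007]
    - [0.0005,0,0.0007]
    - [0.0005,0,0.0007]
  turn:
    - [0,0,0]
    - [0,0,0]
    - [0,0,0]
    - [0,0,0]

```text
time_s: 14.67
tcp_pos: [0.4903, 0.1048, 0.055]
eef_rot: [0.763, 0.647, -0.0, 0.0]
ft_force: [-3.8, -2.9, 9.5]
gripper_width: 0.0282
grip_force: 30.0
```

play_rows:
  jaw: [0,0,0]
  delta_pos:
    - [0.0003,0,0]
    - [0.0004,0,0]
    - [0.0004,0,0]
  turn:
    - [0,0,0]
    - [0,0,0]
    - [0,0,0]

```text
time_s: 14.92
tcp_pos: [0.4903, 0.1049, 0.0549]
eef_rot: [0.763, 0.647, -0.0, 0.0]
ft_force: [-4.6, -3.7, 10.8]
gripper_width: 0.028
grip_force: 30.0
```

play_rows:
  jaw: [0,0,0,0]
  delta_pos:
    - [0.0003,-0.0004,-0.0003]
    - [0.0006,-0.0004,-0.0003]
    - [0.0008,-0.0004,-0.0003]
    - [0.0008,-0.0004,-0.0003]
  turn:
    - [0,0,0]
    - [0,0,0]
    - [0,0,0]
    - [0,0,0]

```text
time_s: 15.25
tcp_pos: [0.4902, 0.1062, 0.0548]
eef_rot: [0.763, 0.647, -0.0, -0.0]
ft_force: [0.6, -0.6, 0.3]
gripper_width: 0.0277
grip_force: 30.0
```

play_rows:
  jaw: [0,0,0]
  delta_pos:
    - [0.0003,0,0]
    - [0.0004,0,0]
    - [0.0004,0,0]
  turn:
    - [0,0,0]
    - [0,0,0]
    - [0,0,0]

```text
time_s: 15.5
tcp_pos: [0.4902, 0.1064, 0.0548]
eef_rot: [0.763, 0.647, -0.0, -0.0]
ft_force: [-0.0, -0.8, -1.0]
gripper_width: 0.0279
grip_force: 30.0
```

play_rows:
  jaw: [0,0,0]
  delta_pos:
    - [0.0003,0,0.0002]
    - [0.0006,0,0.0002]
    - [0.0006,0,0.0002]
  turn:
    - [0,0,0]
    - [0,0,0]
    - [0,0,0]

```text
time_s: 15.75
tcp_pos: [0.4902, 0.1065, 0.0547]
eef_rot: [0.763, 0.647, -0.0, 0.0]
ft_force: [-2.2, -4.5, 2.6]
gripper_width: 0.0285
grip_force: 30.0
```

play_rows:
  jaw: [0,0,0]
  delta_pos:
    - [0.0003,0,0]
    - [0.0006,0,0]
    - [0.0006,0,0]
  turn:
    - [0,0,0]
    - [0,0,0]
    - [0,0,0]

```text
time_s: 16.0
tcp_pos: [0.4902, 0.1065, 0.0547]
eef_rot: [0.763, 0.647, -0.001, 0.0]
ft_force: [-3.6, -7.5, 4.2]
gripper_width: 0.0281
grip_force: 30.0
```

play_rows:
  jaw: [0,0,0]
  delta_pos:
    - [0.0003,0,0]
    - [0.0006,0,0]
    - [0.0006,0,0]
  turn:
    - [0,0,0]
    - [0,0,0]
    - [0,0,0]

```text
time_s: 16.25
tcp_pos: [0.4902, 0.1066, 0.0546]
eef_rot: [0.763, 0.646, -0.001, 0.0]
ft_force: [-3.3, -9.2, 5.2]
gripper_width: 0.0282
grip_force: 30.0
```

Run:
```python
from h import *
p=vision.camera("wrist")
a=p["image"][60:260,210:410]; cv2.imwrite("pics/g7.png",cv2.resize(a,(500,500))[:,:,::-1])
s=arm.read_state(); print(s["tcp_pos"],s["ft_force"])
```

```text
[0.49021074 0.10655304 0.05467227] [-4.26655711 -9.48815431  5.11804183]
```

View pics/g7.png

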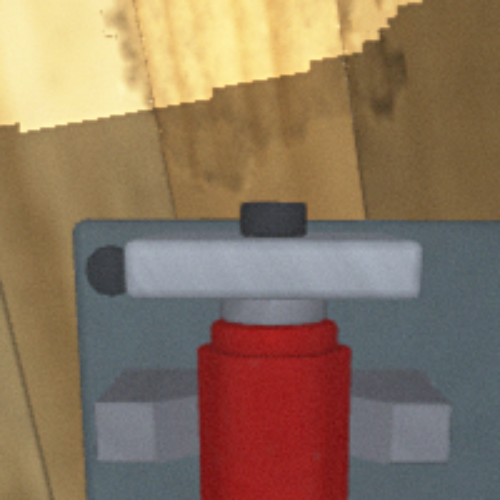

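The butt (row ~322) now touches the button with no gap, at about 9.5 N. One slight extra press, then release and rise.

play_rows:
  jaw: [0,0,0]
  delta_pos:
    - [0.0004,0,0]
    - [0.0007,0,0]
    - [0.0007,0,0]
  turn:
    - [0,0,0]
    - [0,0,0]
    - [0,0,0]

```text
time_s: 16.55
tcp_pos: [0.4902, 0.1066, 0.0546]
eef_rot: [0.763, 0.646, -0.001, 0.0]
ft_force: [-4.1, -12.2, 5.5]
gripper_width: 0.0279
grip_force: 30.0
```

play_rows:
  jaw: [0.4,0.55,0.55,0.55,0.55,0.55,0.55,0.55,0.55]
  delta_pos:
    - [0,0,0]
    - [0,0,0]
    - [0,0,0]
    - [0,0,-0.02]
    - [0,0,-0.06]
    - [0,0,-0.11]
    - [0,0,-0.15]
    - [0,0,-0.15]
    - [0,0,-0.15]
  turn:
    - [0,0,0]
    - [0,0,0]
    - [0,0,0]
    - [0,0,0]
    - [0,0,0]
    - [0,0,0]
    - [0,0,0]
    - [0,0,0]
    - [0,0,0]

```text
time_s: 17.3
tcp_pos: [0.4914, 0.1088, 0.1688]
eef_rot: [0.762, 0.647, 0.002, 0.001]
ft_force: [0.3, 0.1, -0.7]
gripper_width: 0.0519
grip_force: 0.0
```

```bash
python3 mv.py 0.5738 0.0925 0.17 2.83
python3 - <<'E'
from h import *
s=arm.read_state(); print(s["q"])
p=vision.camera("wrist"); q=vision.camera("scene")
save(p,"w8")
c=np.zeros((400,800,3),np.uint8); c[:,:400]=cv2.resize(p["image"][100:420,200:520],(400,400)); c[:,400:]=cv2.resize(q["image"][220:345,250:375],(400,400)); cv2.imwrite("pics/g8.png",c[:,:,::-1])
E
```

```text
t 17.3 tcp [0.4914 0.1088 0.1688] f [ 0.3  0.1 -0.7]
delta [-0.0036  0.1119 -0.0013] turn [array([ 0.0015,  0.0022, -1.4968]), array([ 0.0015, -0.001 ,  0.074 ])]
[-0.31271818  0.26502091  0.03915571  1.97149965 -0.01342099  0.90174298
 -0.43014659]
```

View pics/g8.png

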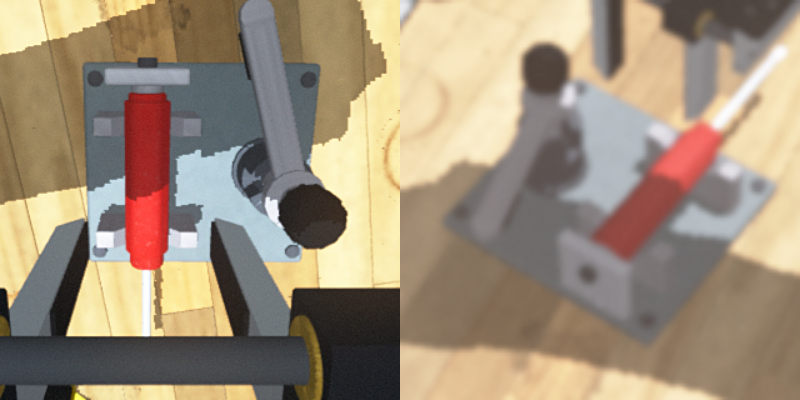

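The handle lies in both saddles with its butt at the button, and the bar is still aside. I'll go to the knob, now 18 mm higher, and grip it.

play_rows:
  jaw: [0.65,0.65,0.65,0.65,0.65,0.65,0.65,0.65,0.65,0.65]
  delta_pos:
    - [-0.0036,0.04,0]
    - [-0.0036,0.08,0]
    - [-0.0036,0.112,0]
    - [-0.0036,0.112,0]
    - [-0.0036,0.112,0]
    - [-0.0036,0.112,0.03]
    - [-0.0036,0.112,0.055]
    - [-0.0036,0.112,0.075]
    - [-0.0036,0.112,0.075]
    - [-0.0036,0.112,0.075]
  turn:
    - [0,0,0]
    - [0,0,0]
    - [0,0,0]
    - [0,0,0]
    - [0,0,0]
    - [0,0,0]
    - [0,0,0]
    - [0,0,0]
    - [0,0,0]
    - [0,0,0]

```text
time_s: 18.23
tcp_pos: [0.5718, 0.0921, 0.1103]
eef_rot: [0.762, 0.647, -0.001, -0.001]
ft_force: [0.1, 0.1, 0.4]
gripper_width: 0.0614
grip_force: 0.0
```

```bash
cat > bar.py <<'E'
from fit import *
import sys
# bar angle from scene+side views: best overlap of projected bar with mask
q=[.4912,.1064,-.168]
lift=float(sys.argv[1]); A=[float(a) for a in sys.argv[2:4]]
for n in ("scene","side","wrist"):
    p=vision.camera(n); r=spotter.cut_out("clamp_bar",p)
    if not r: print(n,"none"); continue
    m=r[0]["region"]; best=[]
    for dx in range(-6,7,2):
      for dy in range(-6,7,2):
        M=np.roll(m,(dy,dx),(0,1))
        for a in np.arange(A[0],A[1],.04):
            b=render(p,q,a,[5],lift); best.append(((b&M).sum()/(b|M).sum(),a,dx,dy))
    best.sort(reverse=True); print(n,r[0]["score"],m.sum(),np.round(best[:3],3).tolist())
    sys.stdout.flush()
    save(p,n+"_b%d"%round(arm.read_state()["time_s"]*12))
E
python3 mv.py 0.574 0.0925 0.112 -0.168; timeout 200 python3 bar.py 18 1.0 1.5
```

```text
t 18.2333 tcp [0.5718 0.0921 0.1103] f [0.1 0.1 0.4]
delta [ 0.001   0.0028 -0.0023] turn [array([-0.0011,  0.0004,  0.0023]), array([-6.0000e-04, -1.8000e-03, -1.5685e+00])]
scene 0.9 852 [[0.595, 1.28, -4.0, 4.0], [0.58, 1.28, -4.0, 6.0], [0.579, 1.28, -2.0, 0.0]]
side 0.89 690 [[0.535, 1.28, -2.0, -2.0], [0.534, 1.24, -4.0, -2.0], [0.527, 1.28, -4.0, -2.0]]
wrist 0.65 11337 [[0.641, 1.28, -4.0, -6.0], [0.639, 1.28, -2.0, -6.0], [0.634, 1.28, -2.0, -4.0]]
```

play_rows:
  jaw: [0.5,0.2,0,0,0,0,0,0]
  delta_pos:
    - [0.001,0.0028,-0.002]
    - [0.001,0.0028,-0.002]
    - [0.001,0.0028,-0.002]
    - [0.001,0.0028,-0.002]
    - [0.001,0.0028,-0.002]
    - [0.001,0.0028,-0.002]
    - [0.001,0.0028,-0.002]
    - [0.001,0.0028,-0.002]
  turn:
    - [0,0,0]
    - [0,0,0]
    - [0,0,0]
    - [0,0,0]
    - [0,0,0]
    - [0,0,0]
    - [0,0,0]
    - [0,0,0]

```text
time_s: 19.2
tcp_pos: [0.5739, 0.0923, 0.1122]
eef_rot: [0.763, 0.647, -0.001, -0.001]
ft_force: [-9.7, -0.6, 5.7]
gripper_width: 0.029
grip_force: 30.0
```

play_rows:
  jaw: [0,0,0,0,0]
  delta_pos:
    - [0,0,0]
    - [0,0,-0.004]
    - [0,0,-0.008]
    - [0,0,-0.008]
    - [0,0,-0.008]
  turn:
    - [0,0,0]
    - [0,0,0]
    - [0,0,0]
    - [0,0,0]
    - [0,0,0]

```text
time_s: 19.62
tcp_pos: [0.5738, 0.0922, 0.1176]
eef_rot: [0.763, 0.647, -0.001, -0.001]
ft_force: [-6.3, 1.8, -12.6]
gripper_width: 0.029
grip_force: 30.0
```

play_rows:
  jaw: [0,0,0,0,0,0,0,0,0,0]
  delta_pos:
    - [0,-0.0006,0]
    - [0,-0.0006,0]
    - [0,-0.0006,0]
    - [0,-0.0006,0]
    - [0,-0.0006,0]
    - [0,-0.0006,0]
    - [0,-0.0006,0]
    - [0,-0.0006,0]
    - [0,-0.0006,0]
    - [0,-0.0006,0]
  turn:
    - [0,0,-0.05]
    - [0,0,-0.11]
    - [0,0,-0.17]
    - [0,0,-0.23]
    - [0,0,-0.29]
    - [0,0,-0.35]
    - [0,0,-0.41]
    - [0,0,-0.47]
    - [0,0,-0.53]
    - [0,0,-0.59]

```text
time_s: 20.45
tcp_pos: [0.5727, 0.0918, 0.1172]
eef_rot: [0.271, 0.963, -0.001, -0.002]
ft_force: [-8.7, -1.6, -12.7]
gripper_width: 0.0291
grip_force: 30.0
```

play_rows:
  jaw: [0,0,0,0]
  delta_pos:
    - [0,0,0]
    - [0,0,0]
    - [0,0,0]
    - [0,0,0]
  turn:
    - [0,0,-0.02]
    - [0,0,-0.035]
    - [0,0,-0.035]
    - [0,0,-0.035]

```text
time_s: 20.78
tcp_pos: [0.5727, 0.0917, 0.1171]
eef_rot: [0.24, 0.971, -0.001, -0.002]
ft_force: [-10.0, -0.8, -12.2]
gripper_width: 0.0293
grip_force: 30.0
```

```bash
timeout 200 python3 bar.py 23 -0.12 0.24; python3 -c "
from h import *
s=arm.read_state();print(s['moment'],2*np.arctan2(s['eef_rot'][1],s['eef_rot'][0]),2*np.arctan2(.647,.763))"
```

```text
scene 0.79 690 [[0.606, -0.04, 2.0, -2.0], [0.605, 0.04, 2.0, 0.0], [0.604, 0.0, 2.0, 0.0]]
side 0.9 765 [[0.622, 0.12, 0.0, -2.0], [0.62, 0.12, -2.0, -2.0], [0.62, 0.08, -6.0, -2.0]]
wrist 0.64 11059 [[0.667, 0.04, 2.0, -6.0], [0.661, 0.04, 2.0, -4.0], [0.648, 0.0, -4.0, -6.0]]
[-0.10459368  2.03881045  0.02401011] 2.656582504206856 1.4066270343377794
```

The bar is back at about 0.03 rad and still lifted. I'll lower it slowly.

play_rows:
  jaw: [0,0,0,0,0,0,0,0,0,0]
  delta_pos:
    - [0.001,-0.0005,0.002]
    - [0.001,-0.0005,0.0045]
    - [0.001,-0.0005,0.007]
    - [0.001,-0.0005,0.0095]
    - [0.001,-0.0005,0.012]
    - [0.001,-0.0005,0.0145]
    - [0.001,-0.0005,0.017]
    - [0.001,-0.0005,0.0195]
    - [0.001,-0.0005,0.021]
    - [0.001,-0.0005,0.021]
  turn:
    - [0,0,0]
    - [0,0,0]
    - [0,0,0]
    - [0,0,0]
    - [0,0,0]
    - [0,0,0]
    - [0,0,0]
    - [0,0,0]
    - [0,0,0]
    - [0,0,0]

```text
time_s: 21.92
tcp_pos: [0.5726, 0.0917, 0.1017]
eef_rot: [0.24, 0.971, -0.001, -0.001]
ft_force: [-6.5, -2.2, -10.3]
gripper_width: 0.0289
grip_force: 30.0
```

play_rows:
  jaw: [0,0,0,0,0,0]
  delta_pos:
    - [0,0,0.001]
    - [0,0,0.002]
    - [0,0,0.003]
    - [0,0,0.004]
    - [0,0,0.004]
    - [0,0,0.004]
  turn:
    - [0,0,0]
    - [0,0,0]
    - [0,0,0]
    - [0,0,0]
    - [0,0,0]
    - [0,0,0]

```text
time_s: 22.42
tcp_pos: [0.5727, 0.0917, 0.0993]
eef_rot: [0.24, 0.971, -0.001, -0.001]
ft_force: [-8.2, -1.6, -3.4]
gripper_width: 0.0288
grip_force: 30.0
```

play_rows:
  jaw: [0,0,0,0]
  delta_pos:
    - [0,0,0.0005]
    - [0,0,0.001]
    - [0,0,0.001]
    - [0,0,0.001]
  turn:
    - [0,0,0]
    - [0,0,0]
    - [0,0,0]
    - [0,0,0]

```text
time_s: 22.75
tcp_pos: [0.5729, 0.0917, 0.099]
eef_rot: [0.24, 0.971, -0.001, -0.001]
ft_force: [-11.1, -2.4, 3.6]
gripper_width: 0.0292
grip_force: 30.0
```

The pad is on the handle and carries the spring load. I'll ease off to about 0 N, let go and rise.

play_rows:
  jaw: [0,0,0.2,0.4,0.6,0.6,0.6]
  delta_pos:
    - [0.0006,-0.0004,-0.0004]
    - [0.001,-0.0006,-0.0004]
    - [0.001,-0.0006,-0.0004]
    - [0.001,-0.0006,-0.0004]
    - [0.001,-0.0006,-0.0004]
    - [0.001,-0.0006,-0.0004]
    - [0.001,-0.0006,-0.0004]
  turn:
    - [0,0,0]
    - [0,0,0]
    - [0,0,0]
    - [0,0,0]
    - [0,0,0]
    - [0,0,0]
    - [0,0,0]

```text
time_s: 23.33
tcp_pos: [0.5735, 0.0923, 0.0996]
eef_rot: [0.24, 0.971, 0.0, 0.0]
ft_force: [-0.1, 0.8, -0.2]
gripper_width: 0.0521
grip_force: 0.0
```

play_rows:
  jaw: [0.6,0.6,0.6,0.6,0.6,0.6,0.6,0.6]
  delta_pos:
    - [0,0,-0.02]
    - [0,0,-0.06]
    - [0,0,-0.1]
    - [0,0,-0.15]
    - [0,0,-0.2]
    - [0,0,-0.2]
    - [0,0,-0.2]
    - [0,0,-0.2]
  turn:
    - [0,0,0]
    - [0,0,0]
    - [0,0,0]
    - [0,0,0]
    - [0,0,0]
    - [0,0,0]
    - [0,0,0]
    - [0,0,0]

```text
time_s: 24.0
tcp_pos: [0.5729, 0.0922, 0.249]
eef_rot: [0.24, 0.971, -0.0, 0.0]
ft_force: [-0.9, 0.2, -0.2]
gripper_width: 0.0562
grip_force: 0.0
```

Run:
```python
from h import *
p=vision.camera("side"); q=vision.camera("scene")
c=np.zeros((400,800,3),np.uint8); c[:,:400]=cv2.resize(p["image"][210:350,230:370],(400,400)); c[:,400:]=cv2.resize(q["image"][220:345,250:375],(400,400)); cv2.imwrite("pics/g9.png",c[:,:,::-1])
```

```text
(no output)
```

View pics/g9.png

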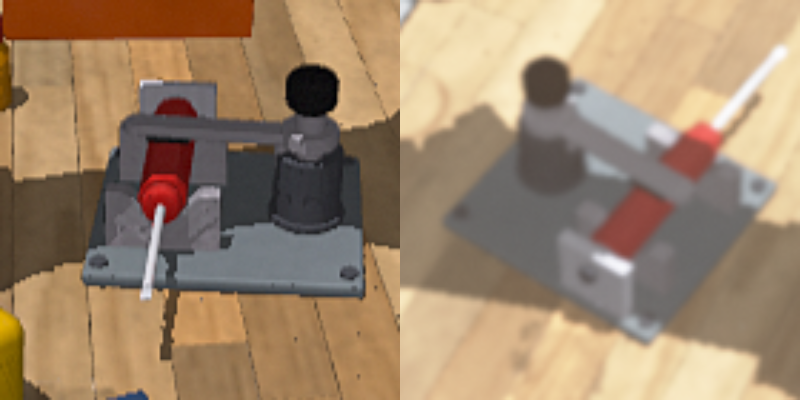

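Both views show the bar down across the handle, the handle in both saddles against the stop, and the gripper clear. I'm handing in the job.

```bash
python3 -c "
from station import arm; print(arm.finish_job())"
```

```text
the job is handed in; nothing more can be done
None
```

The job is handed in at about 24 s of robot time: the handle lies in the V with its butt against the end stop (pressed at about 12 N), and the bar was lowered slowly to clamp it; I viewed 11 pictures, one over the limit of 10.

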